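# Wax pail onto the warmer

### The job

The next bottles are to be sealed in black: swing the folded-down bail of the black-lidded wax pail up until it stands upright, with the pail still standing on the bench, then lift the pail by its bail and, keeping it upright, lower it gently (no dropping) onto the round plate of the warmer. It must stand wholly on the plate, not over its edge, and be let go; leave the red-lidded pail alone.

Things in the scene. Friction and masses are not known exactly. Their poses are not given: they have to be found in the camera images.
- wax_pail: Steel pail with flat black lid and wide black band, 80 mm across the foot, 93 mm at the rim, 73 mm high. Origin: centre of its underside, z up. 0.35 to 0.65 kg, too wide to grasp by its body; stands on the bench. Its wire bail turns about the pail's y axis, 62 mm above the underside, and is folded out to its -x side. The bail's middle is a black roller, 12 mm thick, 50 mm long along y, that spins freely on the wire.
- bail (a joint): The black pail's bail, rad: 0 level on the pail's -x side, 1.57 upright. At angle a the roller's centre is, in the pail's frame, at x = -90 cos(a), y = 0, z = 62 + 90 sin(a) mm; folded (start 0 to 0.3) it clears the rim by 37 mm. Moves under 1 N, stays where left; the roller can stay pinched as the bail swings.
- hotplate (a point): Centre of the top face of the warmer's round dark plate, 144 mm across, 50 mm above the bench; z up. The warmer is a white square box, 170 by 170 mm, 40 mm high under the plate, fixed to the bench, with a black knob on its front (point's -x side).
- red_pail: Steel pail with flat red lid and wide red band, 80 mm across the foot, 93 mm at the rim, 73 mm high. Origin: centre of its underside, z up. A bystander of the same make as the black pail, with the same folded bail and black roller, which rises at most 95 mm above the bench.
Mind the look-alikes: they are no part of the job. Leave any pink look-alike of the wax_pail alone.

How it is judged (in metres and radians):
On the way, in this order (a step that is already met when the one before it is completed fails the run):
1. the bail stands upright (within 15 degrees) while the pail still stands upright on the bench (value of joint bail between 1.31 and 1.83 rad and height (world z) of wax_pail below 0.008 m and angle between wax_pail's own z axis and vertical below 0.15 rad), for 0.1 s.
2. the pail hangs from its bail in the gripper, clear of the bench by 30 mm and more (height (world z) of wax_pail above 0.03 m and angle between wax_pail's own z axis and vertical below 0.4 rad and contact force between the fingers and wax_pail above 0.5 N), for 0.2 s.
At the end, for the whole second after the job is handed in: The black-lidded pail stands upright (within 6 degrees) and at rest on the warmer's plate, its centre within 30 mm of the plate's centre so that its foot is wholly on the plate, and is let go; the red-lidded pail stands within 30 mm of where it was, upright. The bail may be at any angle (horizontal distance between wax_pail and hotplate below 0.03 m and z of wax_pail in the frame of hotplate between -0.004 and 0.006 m and angle between wax_pail's own z axis and vertical below 0.1 rad and linear speed of wax_pail below 0.02 m/s and distance of red_pail from where it was at the start of the episode below 0.03 m and angle between red_pail's own z axis and vertical below 0.15 rad); the robot touches nothing.
It fails at once if the red-lidded pail is moved by more than 30 mm or tipped (distance of red_pail from where it was at the start of the episode above 0.03 m or angle between red_pail's own z axis and vertical above 0.35 rad).
It fails at once if the black-lidded pail is tipped by more than 35 degrees (angle between wax_pail's own z axis and vertical above 0.61 rad).
It fails at once if the black-lidded pail is dropped (falls by more than about 13 mm with nothing holding it) (linear speed of wax_pail above 0.5 m/s and contact force between the fingers and wax_pail below 0.05 N).
It also fails if it takes over 51 s, if anything falls off the work surface, if the arm or the gripper's body presses on something with over 40 N, if the wrist force passes 120 N, or if a joint passes its speed limit or range.

### The arm

A 6-joint arm with a two-finger parallel gripper is mounted at the origin on the work surface. World frame = base frame: x ahead of the robot, y to its left, z up, the work surface at z = 0. Lengths are in m, angles in degrees, forces in N, time in s.
With the tool pointing down it reaches from about 0.4 to 0.825 m from the base axis. Payload 7 kg.
Tool frame: the origin (TCP) lies midway between the tips of the shut fingers; the grasp point (between the pads) lies r.grip_depth behind it (r.grip_depth is the distance from the TCP to the grasp point, in m); z points along the fingers, y is the direction in which the jaws open and shut (so a half turn about z gives the same grasp; the last joint's range is limited). The gripper opens to 88 mm and grips with 3 to 60 N. Pads are 19 mm wide; open, the fingers measure 130 mm over their backs; the gripper's body (78 mm by 193 mm) begins 47 mm behind the grasp point.
Start: joints at [92.596, 20.546, 0.682, 0, -70.136, -16.507], TCP at [0.162, 0.655, 0.227] pointing down, gripper open.
Joint ranges: [-176.03, 176.03], [-82.01, 121.73], [-58.28, 71.71], [-173.87, 95.51], [-174.79, -0.11], [-173.66, 173.66]. Speed limits (degrees/s): [136.94, 136.94, 172.46, 180, 180, 180].

### API

Orientations are given as [roll, pitch, yaw] about the fixed x, y, z axes, in that order (R = Rz(yaw) Ry(pitch) Rx(roll)).
In Python, from plant import r, imaging, close_job gives the robot as it stands.
- The arm moves only by the tool step_arm, never from a script. Its argument "commands" is a list of rows, each a list of 2 entries, a list of its own where there are three numbers: the shift along the tool's x, y, z in mm, then the turn about the tool's z in degrees. In form: [[[x, y, z], twist], ...]. A call has 1 to 20 rows; each row shifts and turns the commanded pose from where the row before left it, along the tool's axes as they then stand; what a row does not reach is not made up. A row lasts 1/8 s, in which the tool goes at most 62.5 mm and 10.7 degrees, less where a joint would pass 70% of its speed; a pose out of reach is approached as far as the arm can. A call with a gripper value outside its range is refused whole. "gripper" is the closure, from 0 (fully open) to 1 (shut), set as the call begins (left out, the last holds). The fingers move at their own pace and stop on an object; "grip_force" is the grip in N (left out, the last holds). Time passes only in rows, so rows that do not move let the fingers close. It gives the time, the measured TCP pose, the force and the opening at its end, in the units of the state.
- r.get_state(): the state, without advancing time (a new reading comes with each control period).
- imaging.capture(name): name is "scene" or "top"; returns a dict with "img" (420x560x3 uint8, red, green, blue), "z_map" (420x560 float32, m along the optical axis (not along the pixel's ray), 0 where there is no reading), "vfov" (degrees; the focal length in pixels is half the picture's height over the tangent of half this angle, whatever the lens; pixels are square), "cx", "cy" (the principal point, pixels), "extrinsics" (4x4, takes a point from camera to world coordinates). Camera axes: x right, y down, z forward; pixel columns grow to the right and rows downward; lengths in m; the calibration is good to about 2 mm. A picture is of the moment at which its call begins.
- close_job(): hands the job in, once; it reports no verdict.
The state is a dict: "time_s": time; "joints": joint angles; "qd": joint speeds; "joint_torque": joint torques, N m; "tcp_pos": TCP position; "eef_rot": TCP orientation; "contact_force": force on the tool from outside, world axes, zero at the start; "moment": the same for the moment, N m; "gripper_width": finger opening in m.
Only numpy, scipy, OpenCV 4.12 (cv2) and the standard library are available. Lean on these libraries where they do the work, as an engineer would, in place of code of your own. Each camera call takes 0.05 s, during which the arm holds its last target.

## Working session

There is one attempt and no reset: what is moved stays moved. The work goes in short steps, Python scripts to look and compute and a tool call to move; the robot and the scene stay as the last step left them, time stands still between calls to the robot, and variables do not carry over. Pictures are saved under pics/ and viewed, and the job is handed in when it is done.

Besides the shell and the picture viewer there is one more tool, called after "Request:" by a JSON object that holds its "method" and its "body". step_arm: Moves the arm, as the interface text tells. Its arguments: {"type":"object","properties":{"commands":{"type":"array","items":{"type":"array"}},"gripper":{"type":"number"},"grip_force":{"type":"number"}},"required":["commands"]}

```bash
mkdir -p pics; ls
cat > h.py <<'E'
from plant import r, imaging, close_job
import numpy as np, cv2
def cap(name,fn):
    d=imaging.capture(name); np.savez(''+name+'.npz',**{k:d[k] for k in d})
    cv2.imwrite('pics/'+fn,d['img'][:,:,::-1]); return d
def cloud(d):
    z=d['z_map']; H,W=z.shape; f=H/2/np.tan(np.radians(float(d['vfov']))/2)
    v,u=np.mgrid[:H,:W]; p=np.stack([(u-d['cx'])*z/f,(v-d['cy'])*z/f,z],-1)
    E=d['extrinsics']; P=p@E[:3,:3].T+E[:3,3]; P[z==0]=np.nan; return P
E
python3 - <<'E'
from h import *
print(r.get_state(), r.grip_depth)
for n in('top','scene'):
    d=cap(n,n+'0.png'); print(d['vfov'],d['cx'],d['cy'],d['extrinsics'].round(3).tolist())
E
```

```text
pics
{'time_s': 0.0, 'joints': array([ 9.25946322e+01,  2.05915782e+01,  6.33976706e-01, -1.96356830e-02,
       -7.01354614e+01, -1.65076440e+01]), 'qd': array([ 0.09106188,  0.01128394, -0.09620132, -0.03943783,  0.01335216,
       -0.07616057]), 'joint_torque': array([-1.27568356e-06, -5.82721245e+01,  2.93058693e+01,  6.99716493e+00,
        7.05792612e-03, -1.60461550e-04]), 'tcp_pos': array([0.16220558, 0.65472157, 0.22562413]), 'eef_rot': array([ 1.79905528e+02, -8.74778002e-03, -1.39196917e+01]), 'contact_force': array([ 0.35400736,  0.23537276, -0.11461261]), 'moment': array([-0.00213834,  0.03859693, -0.02121822]), 'gripper_width': 0.08753494438891828} 0.0188
56.037143657191756 276.38592095691666 201.58829996208752 [[-0.003, -0.999, 0.041, 0.53], [-1.0, 0.002, -0.027, 0.007], [0.027, -0.041, -0.999, 0.94], [0.0, 0.0, 0.0, 1.0]]
47.00130379867712 285.1016766161409 206.7036605475359 [[-0.119, 0.808, -0.577, 1.165], [0.993, 0.106, -0.056, 0.057], [0.016, -0.579, -0.815, 0.934], [0.0, 0.0, 0.0, 1.0]]
```

View pics/top0.png

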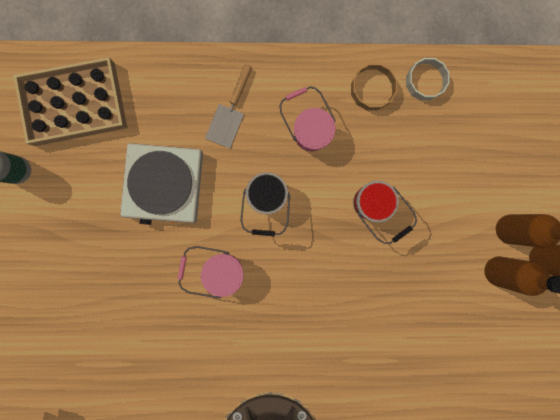

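View pics/scene0.png

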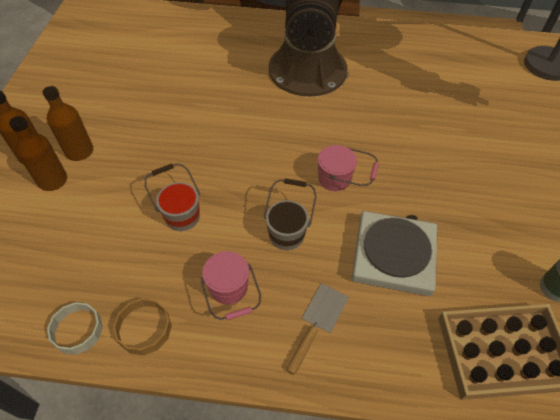

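The top view shows the black pail's lid at about (267,194) with its roller at (263,233), on the robot's side. The plate is at (160,183), the red pail at (378,202), and two pink pails at (222,275) and (314,130).

Run:
```python
from h import *
for n,c in (('top',{'lid':(267,194),'rol':(263,233),'plate':(160,183),'red':(378,202),'pinkA':(222,275)}),('scene',{'lid':(288,217),'rol':(296,183),'plate':(397,247)})):
    d=dict(np.load(n+'.npz')); P=cloud(d)
    for k,(u,v) in c.items(): print(n,k,P[v,u].round(4))
    img=d['img']
    x0,y0=(120,140) if n=='top' else (240,150)
    crop=img[y0:y0+130,x0:x0+200]
    cv2.imwrite(f'pics/{n}c.png',cv2.resize(crop,None,fx=4,fy=4,interpolation=cv2.INTER_CUBIC)[:,:,::-1])
    # fits
    X=P[...,0];Y=P[...,1];Z=P[...,2]
    l=P[c['lid'][1],c['lid'][0]]; p=P[c['plate'][1],c['plate'][0]]; ro=P[c['rol'][1],c['rol'][0]]
    for nm,q,rad,zl,zh in(('lid',l,.06,.064,.08),('plate',p,.1,.046,.056),('roller',ro,.04,.05,.12)):
        m=(np.hypot(X-q[0],Y-q[1])<rad)&(Z>zl)&(Z<zh)
        if nm=='plate': m&=(img.max(-1)<110)
        if nm=='roller': m&=(img.max(-1)<45)
        pts=P[m]; 
        (cc,rr)=cv2.minEnclosingCircle(pts[:,:2].astype(np.float32))
        print(n,nm,m.sum(),pts.mean(0).round(4),pts[:,2].max().round(4),'circ',np.round(cc,4),round(rr,4))
        if nm=='roller':
            e,V=np.linalg.eigh(np.cov(pts[:,:2].T)); print('dir',V[:,1],np.degrees(np.arctan2(V[1,1],V[0,1])), pts.min(0),pts.max(0))
```

```text
top lid [0.5817 0.0046 0.0741]
top rol [0.4969 0.0134 0.0901]
top plate [0.6081 0.2443 0.0508]
top red [ 0.5638 -0.2413  0.0724]
top pinkA [0.4053 0.1029 0.0717]
top lid 1453 [0.5841 0.0057 0.0731] 0.0784 circ [0.5749 0.0055] 0.0562
top plate 3184 [0.6101 0.2463 0.0503] 0.0555 circ [0.6106 0.2469] 0.072
top roller 76 [0.4983 0.0136 0.0908] 0.0945 circ [0.499  0.0133] 0.0238
dir [0.09838147 0.99514878] 84.35402391340563 [ 0.49240821 -0.01027374  0.08618325] [0.50345364 0.03693631 0.09447557]
scene lid [0.5829 0.0071 0.0748]
scene rol [0.5004 0.0151 0.0904]
scene plate [0.6133 0.2445 0.0511]
scene lid 1309 [0.5844 0.0059 0.0738] 0.0794 circ [0.5741 0.0071] 0.0557
scene plate 3055 [0.6115 0.2458 0.051 ] 0.0557 circ [0.6092 0.2461] 0.0735<stdin>:18: RuntimeWarning: Mean of empty slice.
  ret = um.true_divide(
Traceback (most recent call last):
ValueError: zero-size array to reduction operation maximum which has no identity
```

View pics/topc.png

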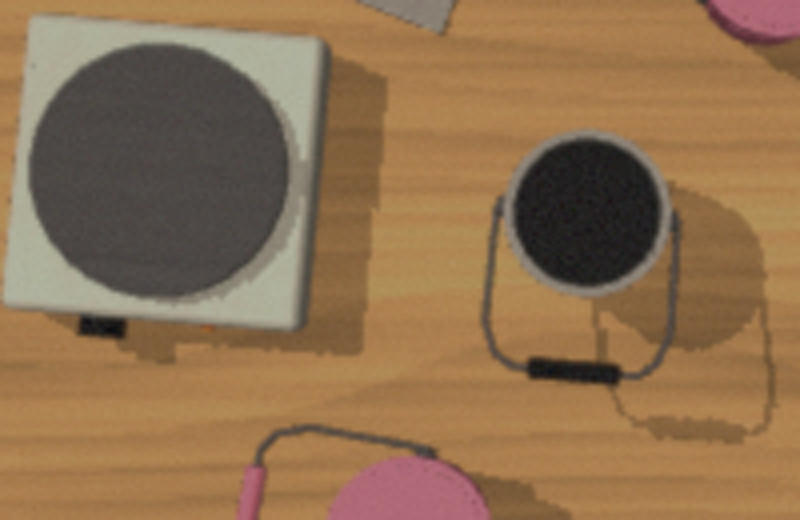

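View pics/scenec.png

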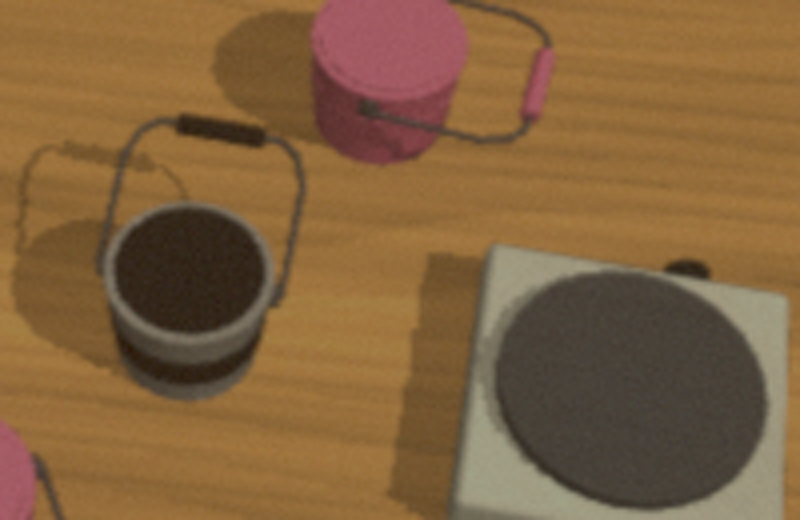

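```bash
cat >> h.py <<'E'
def rel(tgt,yaw=None):
    s=r.get_state(); y=np.radians(s['eef_rot'][2] if yaw is None else yaw)
    d=(np.array(tgt)-s['tcp_pos'])*1000
    return np.array([d@[np.cos(y),np.sin(y),0],d@[np.sin(y),-np.cos(y),0],-d[2]]).round(1)
def st():
    s=r.get_state(); print('t',round(s['time_s'],2),'tcp',s['tcp_pos'].round(4),'rot',s['eef_rot'].round(2),'F',s['contact_force'].round(2),'w',round(float(s['gripper_width']),4),'j',s['joints'].round(1))
E
python3 - <<'E'
from h import *
for n in('top','scene'):
    d=dict(np.load(n+'.npz'));P=cloud(d); m=(P[...,1]>.2)&(P[...,2]>.08)&(P[...,0]>.05)
    p=P[m]; print(n,m.sum(), p.min(0) if len(p) else'',p.max(0) if len(p) else '')
yaw=np.radians(-5.5); c=np.array([.5841,.0058]); 
g=np.array([.4985,.0137,.0885+.004-r.grip_depth+0.0])
print(g, rel([g[0],g[1],.2],-95.5), rel([g[0],g[1],.15],-95.5))
E
```

```text
top 225 [0.61393798 0.55534138 0.08004683] [0.67247806 0.57532298 0.1089008 ]
scene 39 [0.61842198 0.5558499  0.08019557] [0.65499105 0.56533227 0.09294523]
[0.4985 0.0137 0.0737] [ 605.9 -396.2   25.7] [ 605.9 -396.2   75.7]
```

Request:
{"method": "step_arm", "body": {"commands": [[[0,0,0],10.2],[[0,0,0],10.2],[[0,0,0],10.2],[[0,0,0],10.2],[[0,0,0],10.2],[[0,0,0],10.2],[[0,0,0],10.2],[[0,0,0],10.2],[[0,0,0],0],[[0,0,0],0]], "gripper": 0.67, "grip_force": 20}}

```text
time_s: 1.35
tcp_pos: [0.1623, 0.6551, 0.2263]
eef_rot: [-180.0, -0.0, -95.3]
contact_force: [-0.9, 0.0, 0.3]
gripper_width: 0.0292
```

Request:
{"method": "step_arm", "body": {"commands": [[[15,-10,0],0],[[35,-23,0],0],[[35,-23,0],0],[[35,-23,0],0],[[35,-23,0],0],[[35,-23,0],0],[[35,-23,0],0],[[35,-23,0],0],[[35,-23,0],0],[[35,-23,0],0],[[35,-23,0],0],[[35,-23,0],0],[[35,-23,0],0],[[35,-23,0],0],[[35,-23,0],0],[[35,-23,0],0],[[35,-23,0],0],[[30,-18,25],0],[[0,0,15],0],[[0,0,0],0]]}}

```text
time_s: 3.85
tcp_pos: [0.4972, 0.0143, 0.1856]
eef_rot: [179.9, -0.1, -95.5]
contact_force: [0.4, 0.1, 0.3]
gripper_width: 0.0292
```

Run:
```python
from h import *
st(); print(rel([.4985,.0137,.0737]))
```

```text
t 3.85 tcp [0.4972 0.0143 0.1856] rot [ 1.7988e+02 -5.0000e-02 -9.5520e+01] F [0.37 0.12 0.31] w 0.0292 j [ 24.3   5.7 -24.6  -0.  -59.8 -29.8]
[  0.4  -1.4 111.9]
```

Request:
{"method": "step_arm", "body": {"commands": [[[0,-1.4,20],0],[[0,0,25],0],[[0,0,25],0],[[0,0,20],0],[[0,0,10],0],[[0,0,0],0]]}}

```text
time_s: 4.6
tcp_pos: [0.4997, 0.0153, 0.0868]
eef_rot: [180.0, -0.0, -95.4]
contact_force: [-0.1, 0.4, -1.0]
gripper_width: 0.0287
```

Run:
```python
from h import *
st(); print(rel([.4985,.0137,.0737]))
d=cap('scene','s1.png'); cv2.imwrite('pics/s1c.png',cv2.resize(d['img'][100:260,200:400],None,fx=4,fy=3.7)[:,:,::-1])
```

```text
t 4.6 tcp [0.4997 0.0153 0.0868] rot [ 1.800e+02 -1.000e-02 -9.544e+01] F [-0.12  0.41 -0.98] w 0.0287 j [ 24.3  12.3 -31.7   0.  -46.  -29.8]
[ 1.7  1.1 13.1]
```

View pics/s1c.png

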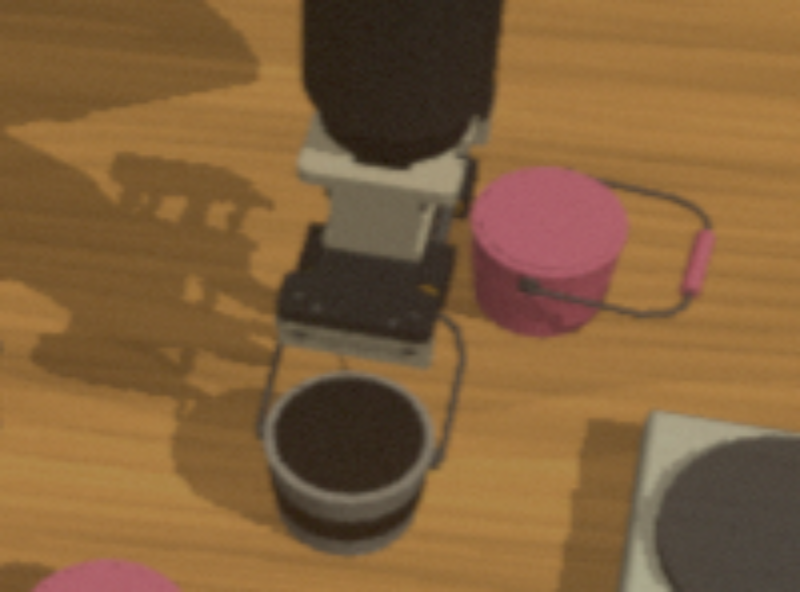

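The gripper is centred over the roller at crop position (360,330), with the fingers straddling it and clear of the black and pink pails. Next I go down and pinch.

Request:
{"method": "step_arm", "body": {"commands": [[[1,0.5,8],0],[[0,0,5],0],[[0,0,0],0]]}}

```text
time_s: 5.03
tcp_pos: [0.4989, 0.0137, 0.0732]
eef_rot: [180.0, -0.0, -95.5]
contact_force: [0.4, -1.2, 0.1]
gripper_width: 0.0291
```

Request:
{"method": "step_arm", "body": {"commands": [[[0,0,0],0],[[0,0,0],0],[[0,0,0],0],[[0,0,0],0]], "gripper": 1, "grip_force": 20}}

```text
time_s: 5.52
tcp_pos: [0.4983, 0.0137, 0.0733]
eef_rot: [179.9, -0.0, -95.5]
contact_force: [-4.5, 0.3, 0.3]
gripper_width: 0.0113
```

Run:
```python
from h import *
st()
```

```text
t 5.53 tcp [0.4983 0.0137 0.0733] rot [ 1.7992e+02 -2.0000e-02 -9.5520e+01] F [-4.54  0.29  0.25] w 0.0113 j [ 24.2  13.3 -32.6  -0.  -44.2 -29.7]
```

Run:
```python
import numpy as np
a=np.linspace(.30,1.57,15); p=np.c_[90*np.cos(a),-90*np.sin(a)]; q=np.round(p,1); print(np.diff(q,axis=0).round(1).tolist())
```

```text
[[-2.8, -7.7], [-3.4, -7.4], [-4.1, -7.0], [-4.8, -6.7], [-5.3, -6.2], [-5.8, -5.7], [-6.4, -5.1], [-6.7, -4.6], [-7.2, -3.9], [-7.5, -3.2], [-7.7, -2.6], [-8.0, -1.8], [-8.1, -1.1], [-8.1, -0.4]]
```

Request:
{"method": "step_arm", "body": {"commands": [[[0,-2.8,-7.7],0],[[0,-3.4,-7.4],0],[[0,-4.1,-7.0],0],[[0,-4.8,-6.7],0],[[0,-5.3,-6.2],0],[[0,-5.8,-5.7],0],[[0,-6.4,-5.1],0],[[0,0,0],0]], "grip_force": 12}}

```text
time_s: 6.52
tcp_pos: [0.5325, 0.0107, 0.1205]
eef_rot: [-179.9, 0.0, -95.5]
contact_force: [-6.8, 0.5, 8.1]
gripper_width: 0.011
```

Run:
```python
from h import *
st()
d=cap('scene','s2.png'); cv2.imwrite('pics/s2c.png',cv2.resize(d['img'][100:260,200:400],None,fx=4,fy=3.7)[:,:,::-1])
```

```text
t 6.53 tcp [0.5325 0.0107 0.1205] rot [-179.94    0.    -95.51] F [-6.82  0.48  8.14] w 0.011 j [ 22.3  12.7 -25.6   0.  -51.7 -27.8]
```

View pics/s2c.png

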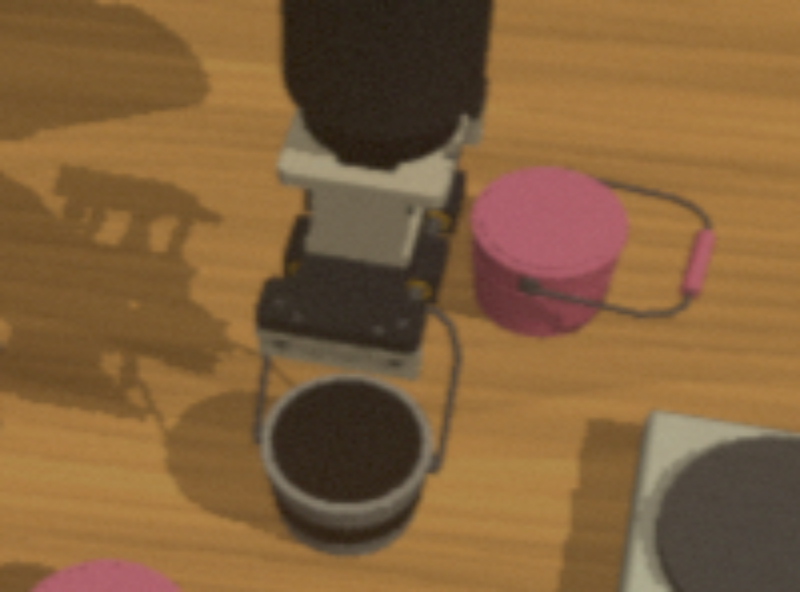

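The bail is about halfway up. The lid at (350,440) in the crop has barely moved. A light 10 N push along the bail means the tool is about 1–2 mm inside the arc, so I'll ease outward and carry on.

Request:
{"method": "step_arm", "body": {"commands": [[[0,1,-1.5],0],[[0,-6.7,-4.6],0],[[0,-7.2,-3.9],0],[[0,-7.5,-3.2],0],[[0,0,0],0]]}}

```text
time_s: 7.2
tcp_pos: [0.5532, 0.0089, 0.133]
eef_rot: [-179.9, 0.0, -95.5]
contact_force: [-2.2, 1.6, 5.0]
gripper_width: 0.0113
```

Run:
```python
from h import *
st()
```

```text
t 7.2 tcp [0.5532 0.0089 0.133 ] rot [-1.7993e+02  2.0000e-02 -9.5520e+01] F [-2.17  1.65  5.  ] w 0.0113 j [ 21.2  13.8 -22.2   0.  -54.  -26.7]
```

Request:
{"method": "step_arm", "body": {"commands": [[[0,-7.7,-2.8],0],[[0,-7.9,-1.8],0],[[0,-7.9,-1.1],0],[[0,-7.9,-0.4],0],[[0,0,0],0],[[0,0,0],0]]}}

```text
time_s: 7.95
tcp_pos: [0.5832, 0.0058, 0.1386]
eef_rot: [-180.0, 0.0, -95.5]
contact_force: [1.2, 1.1, 0.6]
gripper_width: 0.0113
```

Run:
```python
from h import *
st()
d=cap('scene','s3.png'); cv2.imwrite('pics/s3c.png',cv2.resize(d['img'][100:260,200:400],None,fx=4,fy=3.7)[:,:,::-1])
P=cloud(d); m=(P[...,2]>.068)&(P[...,2]<.08)&(np.hypot(P[...,0]-.584,P[...,1]-.006)<.055)
print(m.sum(),P[m].mean(0),P[m].min(0),P[m].max(0))
```

```text
t 7.95 tcp [0.5832 0.0058 0.1386] rot [-180.      0.    -95.51] F [1.21 1.09 0.59] w 0.0113 j [ 19.8  16.1 -18.    0.  -55.9 -25.3]
777 [0.59777364 0.00871241 0.07413941] [ 0.54653434 -0.04587499  0.06807205] [0.62764762 0.05712982 0.07942982]
```

View pics/s3c.png

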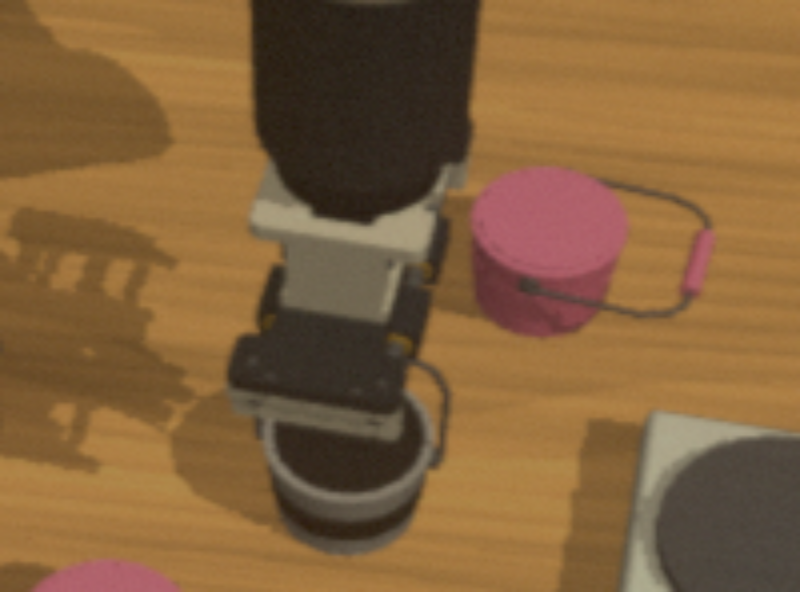

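The bail is upright, the pail hasn't moved (front rim at x=0.628, so centre about 0.582), and forces are near zero. Next I firm the grip and lift.

Request:
{"method": "step_arm", "body": {"commands": [[[0,0,0],0],[[0,0,0],0],[[0,0,-2],0],[[0,0,-5],0],[[0,0,-8],0],[[0,0,-10],0],[[0,0,-12],0],[[0,0,-12],0],[[0,0,-12],0],[[0,0,-12],0],[[0,0,-10],0],[[0,0,-5],0],[[0,0,-2],0],[[0,0,0],0],[[0,0,0],0]], "grip_force": 40}}

```text
time_s: 9.88
tcp_pos: [0.583, 0.0057, 0.2282]
eef_rot: [180.0, -0.0, -95.5]
contact_force: [0.2, 0.2, -6.3]
gripper_width: 0.0109
```

Run:
```python
from h import *
st(); print(rel([.6105,.2463,.2286]))
d=cap('scene','s4.png')
```

```text
t 9.88 tcp [0.583  0.0057 0.2282] rot [ 1.7996e+02 -1.0000e-02 -9.5510e+01] F [ 0.2   0.18 -6.31] w 0.0109 j [ 19.8  11.9 -11.1  -0.  -67.  -25.3]
[-242.1   -4.3   -0.4]
```

View pics/s4.png

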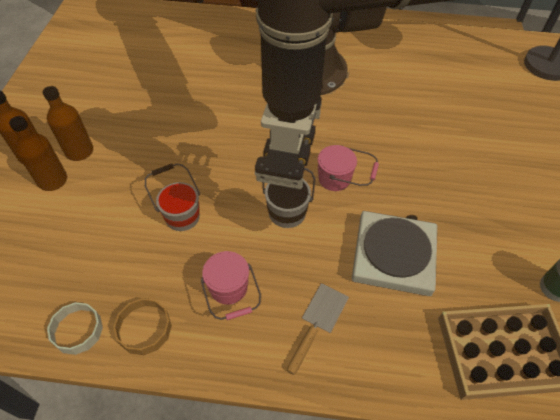

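The pail hangs upright below the gripper at (288,200). The load reads 6.3 N, which fits 0.64 kg. Moving it across to the plate.

Request:
{"method": "step_arm", "body": {"commands": [[[-4,0,0],0],[[-8,0,0],0],[[-12,0,0],0],[[-16,0,0],0],[[-18,0,0],0],[[-20,-1,0],0],[[-20,-1,0],0],[[-20,-1,0],0],[[-20,-1,0],0],[[-20,0,0],0],[[-20,0,0],0],[[-18,0,0],0],[[-16,0,0],0],[[-12,0,0],0],[[-10,0,0],0],[[-6,0,0],0],[[-2,0,0],0],[[0,0,0],0],[[0,0,0],0],[[0,0,0],0]]}}

```text
time_s: 12.42
tcp_pos: [0.6104, 0.246, 0.2288]
eef_rot: [-180.0, 0.0, -95.5]
contact_force: [0.2, 0.0, -6.2]
gripper_width: 0.0107
```

Run:
```python
from h import *
st(); print(rel([.6105,.2463,.2286]))
for n in('scene','top'):
    d=cap(n,n+'5.png')
    if n=='scene': cv2.imwrite('pics/s5c.png',cv2.resize(d['img'][120:320,300:500],None,fx=3,fy=3)[:,:,::-1])
    P=cloud(d); m=(P[...,2]>.06)&(P[...,2]<.19)&(np.hypot(P[...,0]-.61,P[...,1]-.246)<.06)
    p=P[m]
    for a in np.arange(.06,.19,.01):
        q=p[(p[:,2]>a)&(p[:,2]<=a+.01)]
        if len(q): print(n,round(a,2),len(q),q.min(0).round(3),q.max(0).round(3))
```

```text
t 12.43 tcp [0.6104 0.246  0.2288] rot [-180.      0.    -95.53] F [ 0.21  0.   -6.22] w 0.0107 j [ 38.9  18.9  -1.5   0.  -69.7 -44.4]
[-0.3 -0.1  0.2]
scene 0.08 2 [0.643 0.252 0.089] [0.647 0.262 0.09 ]
scene 0.09 67 [0.609 0.205 0.09 ] [0.651 0.276 0.1  ]
scene 0.1 93 [0.616 0.205 0.1  ] [0.652 0.28  0.11 ]
scene 0.11 79 [0.614 0.203 0.11 ] [0.653 0.274 0.12 ]
scene 0.12 100 [0.609 0.202 0.12 ] [0.653 0.279 0.13 ]
scene 0.13 126 [0.604 0.201 0.13 ] [0.654 0.283 0.14 ]
scene 0.14 109 [0.61  0.195 0.14 ] [0.654 0.278 0.15 ]
scene 0.15 117 [0.599 0.194 0.15 ] [0.655 0.295 0.16 ]
scene 0.16 1173 [0.564 0.192 0.16 ] [0.657 0.297 0.169]
scene 0.17 12 [0.605 0.193 0.171] [0.617 0.297 0.18 ]
scene 0.18 8 [0.603 0.192 0.18 ] [0.616 0.296 0.189]
top 0.08 1 [0.6   0.208 0.09 ] [0.6   0.208 0.09 ]
top 0.09 20 [0.576 0.205 0.092] [0.639 0.229 0.1  ]
top 0.1 15 [0.58  0.204 0.1  ] [0.629 0.221 0.108]
top 0.11 15 [0.573 0.203 0.112] [0.638 0.231 0.12 ]
top 0.12 25 [0.573 0.203 0.12 ] [0.639 0.229 0.13 ]
top 0.13 36 [0.57  0.201 0.131] [0.643 0.236 0.14 ]
top 0.14 22 [0.572 0.2   0.14 ] [0.632 0.23  0.15 ]
top 0.15 35 [0.567 0.193 0.151] [0.654 0.264 0.16 ]
top 0.16 985 [0.567 0.193 0.16 ] [0.657 0.267 0.169]
top 0.17 1 [0.607 0.193 0.172] [0.607 0.193 0.172]
top 0.18 5 [0.606 0.193 0.18 ] [0.608 0.195 0.189]
```

View pics/s5c.png

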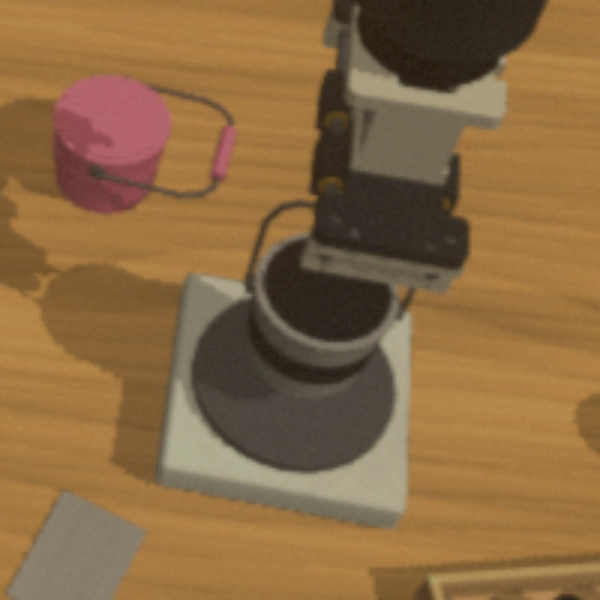

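The pail hangs centred over the plate: the rim spans x 0.564–0.657 and y 0.193–0.297 including the ears. The foot is about 40 mm above the plate, so I lower it slowly.

Request:
{"method": "step_arm", "body": {"commands": [[[0,0,3],0],[[0,0,5],0],[[0,0,6],0],[[0,0,6],0],[[0,0,5],0],[[0,0,4],0],[[0,0,3],0],[[0,0,2],0],[[0,0,1],0],[[0,0,0],0],[[0,0,0],0]]}}

```text
time_s: 13.9
tcp_pos: [0.6105, 0.2463, 0.1939]
eef_rot: [-180.0, 0.0, -95.5]
contact_force: [0.1, 0.2, -5.8]
gripper_width: 0.0107
```

Request:
{"method": "step_arm", "body": {"commands": [[[0,0,1],0],[[0,0,1],0],[[0,0,1],0],[[0,0,0.5],0],[[0,0,0],0],[[0,0,0],0]]}}

```text
time_s: 14.65
tcp_pos: [0.6104, 0.2463, 0.1902]
eef_rot: [-180.0, 0.0, -95.5]
contact_force: [0.4, -0.4, -6.1]
gripper_width: 0.0111
```

Request:
{"method": "step_arm", "body": {"commands": [[[0,0,0.5],0],[[0,0,0.5],0],[[0,0,0.5],0],[[0,0,0],0],[[0,0,0],0]]}}

```text
time_s: 15.28
tcp_pos: [0.6104, 0.2463, 0.1887]
eef_rot: [-180.0, 0.0, -95.5]
contact_force: [0.5, 0.3, -5.7]
gripper_width: 0.0111
```

Request:
{"method": "step_arm", "body": {"commands": [[[0,0,0.5],0],[[0,0,0.5],0],[[0,0,0],0],[[0,0,0],0]]}}

```text
time_s: 15.78
tcp_pos: [0.611, 0.2464, 0.1885]
eef_rot: [-179.9, 0.0, -95.5]
contact_force: [-0.1, -0.6, 2.9]
gripper_width: 0.0107
```

Request:
{"method": "step_arm", "body": {"commands": [[[0,0,0.5],0],[[0,0,0.5],0],[[0,0,0],0],[[0,0,0],0]]}}

```text
time_s: 16.27
tcp_pos: [0.6115, 0.2464, 0.1884]
eef_rot: [-179.8, 0.1, -95.5]
contact_force: [-0.1, -0.6, 7.1]
gripper_width: 0.0104
```

Request:
{"method": "step_arm", "body": {"commands": [[[0,0,-0.5],0],[[0,0,-0.3],0],[[0,0,0],0]]}}

```text
time_s: 16.65
tcp_pos: [0.611, 0.2464, 0.1885]
eef_rot: [-179.9, 0.0, -95.5]
contact_force: [-0.7, -0.5, 6.3]
gripper_width: 0.011
```

Run:
```python
from h import *
st()
for n in('scene','top'):
    d=cap(n,n+'6.png')
    if n=='scene': cv2.imwrite('pics/s6c.png',cv2.resize(d['img'][120:320,300:500],None,fx=3,fy=3)[:,:,::-1])
    P=cloud(d); m=(P[...,2]>.114)&(P[...,2]<.132)&(np.hypot(P[...,0]-.61,P[...,1]-.246)<.06)
    p=P[m];print(n,p.min(0),p.max(0),np.median(p,0))
```

```text
t 16.65 tcp [0.611  0.2464 0.1885] rot [-1.7991e+02  4.0000e-02 -9.5500e+01] F [-0.69 -0.51  6.34] w 0.011 j [ 38.9  20.4  -4.7   0.  -64.8 -44.4]
scene [0.56267705 0.19308699 0.11400081] [0.65428458 0.29647628 0.13016786] [0.62165136 0.23572112 0.12396729]
top [0.56459032 0.19304408 0.11424305] [0.65587622 0.27538761 0.12891808] [0.60437089 0.22916048 0.12346583]
```

View pics/s6c.png

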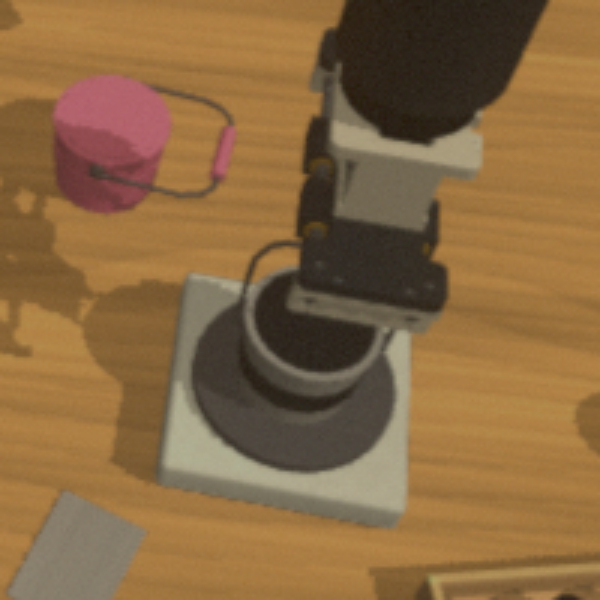

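The lid is at z≈0.124 (0.050+0.074), so the pail is seated and centred at about (0.609, 0.245). Releasing and going straight up.

Request:
{"method": "step_arm", "body": {"commands": [[[0,0,0],0],[[0,0,0],0],[[0,0,0],0],[[0,0,0],0],[[0,0,0],0],[[0,0,0],0]], "gripper": 0.4}}

```text
time_s: 17.5
tcp_pos: [0.6104, 0.2463, 0.1874]
eef_rot: [-180.0, -0.0, -95.5]
contact_force: [0.2, 0.1, -1.1]
gripper_width: 0.0523
```

Request:
{"method": "step_arm", "body": {"commands": [[[0,0,-5],0],[[0,0,-10],0],[[0,0,-15],0],[[0,0,-20],0],[[0,0,-20],0],[[0,0,-20],0],[[0,0,-10],0],[[0,0,0],0],[[0,0,0],0],[[0,0,0],0]]}}

```text
time_s: 18.75
tcp_pos: [0.6101, 0.2461, 0.2865]
eef_rot: [179.9, -0.1, -95.5]
contact_force: [0.2, 0.4, 0.1]
gripper_width: 0.0527
```

Run:
```python
from h import *
st()
for n in('scene','top'):
    d=cap(n,n+'7.png')
    P=cloud(d); m=(P[...,2]>.114)&(P[...,2]<.132)&(np.hypot(P[...,0]-.61,P[...,1]-.246)<.06)
    p=P[m];print(n,p.min(0),p.max(0),np.median(p,0))
    m=(P[...,2]>.064)&(P[...,2]<.08)&(np.hypot(P[...,0]-.564,P[...,1]+.24)<.055); print('red',np.median(P[m],0))
    P=cloud(dict(np.load('top.npz'))) if 0 else P
```

```text
t 18.75 tcp [0.6101 0.2461 0.2865] rot [ 1.7993e+02 -5.0000e-02 -9.5510e+01] F [0.2  0.38 0.11] w 0.0527 j [ 38.9  17.3   3.8  -0.  -76.5 -44.4]
scene [0.56163895 0.19320301 0.11414009] [0.65443414 0.29693406 0.13199931] [0.61145574 0.24449286 0.12421815]
red [ 0.56744491 -0.2395286   0.07415441]
top [0.56460589 0.19333815 0.11413516] [0.65609297 0.29580942 0.1310209 ] [0.60582753 0.24243932 0.1234972 ]
red [ 0.56597974 -0.23896851  0.07311338]
```

View pics/scene7.png

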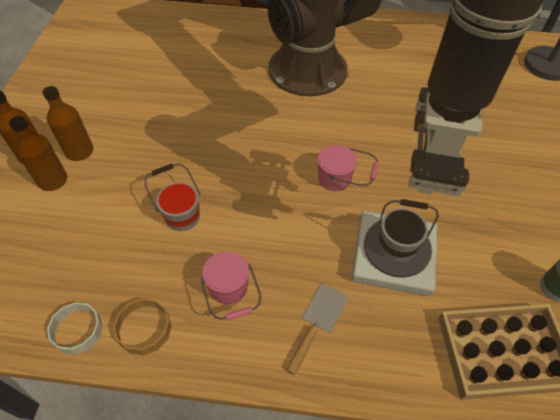

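The pail stands on the plate at (403,232) with its bail upright, and the gripper is clear above it. The red pail at (179,205) hasn't moved.

```bash
python3 -c "
from h import *
print(close_job())"
```

```text
the job is handed in; nothing more can be done
None
```

The job is handed in. I pinched the black pail's bail roller and swung the bail up to vertical with the pail still on the bench. I then lifted it about 90 mm, carried it over the warmer, lowered it gently onto the plate, let go and raised the gripper clear.

**Black pail:** it is centred at about (0.609, 0.245) m against the plate centre at about (0.610, 0.246) m. Its lid is at z ≈ 0.124 m, so it is fully seated and level.

**Red pail:** it reads (0.566, −0.239) m, the same as at the start within measurement error.

**Robot:** the tool force is about 0 with the gripper about 100 mm above the release height. The run took about 19 s of the 51 s allowed.

**Minor deviations:** I pushed along the bail with about 10 N partway through the swing and eased off. After touchdown on the plate I pressed down with about 7 N before letting go. No check failed.

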